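# Fill the dowel jig and hold its spring jaw open at the mark

### The job

Make the dowel jig ready for the next rail: put a full-length spare dowel from the holder into each pocket of the jig that is empty, upright and right down, leaving the dowels already in place, the short stub and the other things on the bench alone. Then pull the spring-loaded jaw towards you by its bow handle until its pointer lines up with the mark beside it, and finish there, with the gripper still holding the jaw open on the mark so that the rail can be laid in.

Things in the scene. Friction and masses are not known exactly. Their poses are not given: they have to be found in the camera images.
- jig: the jig: plywood board 240 x 270 mm, 18 mm thick, fixed to the bench, somewhat turned. Origin: centre of its underside; its z is up, its -x is the direction in which the jaw is pulled (roughly towards the robot), its y runs along the row of pockets
- jaw: the spring-loaded jaw: steel slide plate between two aluminium rails on the jig, with a wooden jaw bar (170 mm along y, top 60 mm above the bench) and a steel bow handle. Slides only along the jig's -x, 0 to 75 mm; a spring pulls it back: 6 N at first, 1.5 N more for each 10 mm, slight friction. Origin on the jig's centre line, 18 mm above the bench, over the jig's origin when home
- jaw_handle (a point): middle of the bow handle's cross bar: round steel bar, 16 mm diameter, 80 mm long along the jig's y, centre 93 mm above the bench, 52 mm free below it and 47 mm clear towards the jaw bar. Can be pinched from above with the fingers closing along the jig's x. Axes as the jig
- jaw_pointer (a point): outer end of the jaw's pointer: a dark steel strip 6 mm wide (along the jig's x), lying across the rail on the left (+y) side of the jaw and travelling with it; the point is on the strip's centre line, 40 mm above the bench. Axes as the jig
- mark: the mark: a dark steel strip 6 mm wide, 20 mm long, fixed on the same rail just outside the pointer's path; its place varies, 30 to 55 mm from the pointer's home in the pulling direction. Origin: centre of its underside; axes as the jig. The pointer is at the mark when both have the same x in the jig's axes (the two strips form one line)
- pocket_a_hole0 (a point): centre of the mouth of the round pocket (21 mm diameter, 25 mm deep, 3 mm chamfer) in one of four wooden blocks, 50 x 45 mm, 35 mm high, in a row on the jig beyond the jaw, in any order; level with the block's top, 53 mm above the bench. Two of the four have a dowel and two are empty, told only by whether a dowel stands there. z up, axes as the jig
- pocket_b_hole0 (a point): centre of the mouth of the round pocket (21 mm diameter, 25 mm deep, 3 mm chamfer) in one of four wooden blocks, 50 x 45 mm, 35 mm high, in a row on the jig beyond the jaw, in any order; level with the block's top, 53 mm above the bench. Two of the four have a dowel and two are empty, told only by whether a dowel stands there. z up, axes as the jig
- pocket_c_hole0 (a point): centre of the mouth of the round pocket (21 mm diameter, 25 mm deep, 3 mm chamfer) in one of four wooden blocks, 50 x 45 mm, 35 mm high, in a row on the jig beyond the jaw, in any order; level with the block's top, 53 mm above the bench. Two of the four have a dowel and two are empty, told only by whether a dowel stands there. z up, axes as the jig
- pocket_d_hole0 (a point): centre of the mouth of the round pocket (21 mm diameter, 25 mm deep, 3 mm chamfer) in one of four wooden blocks, 50 x 45 mm, 35 mm high, in a row on the jig beyond the jaw, in any order; level with the block's top, 53 mm above the bench. Two of the four have a dowel and two are empty, told only by whether a dowel stands there. z up, axes as the jig
- seated_1: full-length wooden dowel, 18 mm diameter, 70 mm long, about 13 g; stands in one of the jig's pockets from the start and stays there. Origin: centre of its lower end, z along it
- seated_2: full-length wooden dowel, 18 mm diameter, 70 mm long, about 13 g; stands in one of the jig's pockets from the start and stays there. Origin: centre of its lower end, z along it
- spare_1: full-length wooden dowel, 18 mm diameter, 70 mm long, about 13 g; a spare, stands in one of the four holes of the holder (hole floor 10 mm above the bench, holder top 30 mm, so 50 mm of it shows). Origin: centre of its lower end, z along it
- spare_2: full-length wooden dowel, 18 mm diameter, 70 mm long, about 13 g; a spare, stands in one of the four holes of the holder (hole floor 10 mm above the bench, holder top 30 mm, so 50 mm of it shows). Origin: centre of its lower end, z along it
- spare_3: full-length wooden dowel, 18 mm diameter, 70 mm long, about 13 g; a spare, stands in one of the four holes of the holder (hole floor 10 mm above the bench, holder top 30 mm, so 50 mm of it shows). Origin: centre of its lower end, z along it
- stub: a short dowel of 18 mm diameter, only 45 mm long, standing in the fourth hole of the holder; too short for the jig, to be left there. Origin: centre of its lower end
- holder: wooden holder block 185 x 56 mm, 30 mm high, fixed to the bench, with a row of four round holes 42 mm apart along its x, 20 mm across and 20 mm deep. Origin: centre of its underside
- screwdriver: bystander: screwdriver lying beyond the jig; leave alone
- hammer: bystander: hammer lying on the right, about 300 mm long; leave alone
- glue: bystander: glue bottle, 56 mm diameter, 130 mm high, standing beyond the jig; leave alone
- tape: bystander: tape measure, about 64 mm across, 28 mm high; leave alone
- square: bystander: carpenter's square lying on the left, about 170 x 110 mm, 18 mm high; origin at the middle of its wooden stock; leave alone
- offcut: bystander: wooden offcut 50 x 70 mm, 28 mm high, lying between holder and robot; leave alone
- jar: bystander: jar, 64 mm diameter, 85 mm high, on the left; leave alone

How it is judged:
By the outcome, as a careful person would: the job done as asked, in the order asked, and still so for the second after the job is handed in, while the arm keeps its last pose, push and grip.
It also fails if it takes over 59 s, if anything falls off the work surface, if the arm or the gripper's body presses on something with over 40 N, if the wrist force passes 120 N, or if a joint passes its speed limit or range.

### The arm

A 6-joint arm with a two-finger parallel gripper is mounted at the origin on the work surface. World frame = base frame: x ahead of the robot, y to its left, z up, the work surface at z = 0. Lengths are in m, angles in rad, forces in N, time in s.
With the tool pointing down it reaches from about 0.25 to 0.725 m from the base axis. Payload 4 kg.
Tool frame: the origin (TCP) lies on the centre line of the jaws, within the pads' length; the fingertips stand 22 mm ahead of it and the grasp point (between the pads) lies 3 mm ahead of it (bot.tip_reach is the distance from the TCP to the fingertips, in m); z points along the fingers, y is the line along which they close (so a half turn about z gives the same grasp; the last joint's range is limited). The gripper opens to 85 mm and grips with 20 to 120 N. Pads are 22 mm wide; open, the fingers measure 114 mm over their backs; the gripper's body (76 mm by 85 mm) begins 54 mm behind the grasp point. The pads swing forward as they close: fully open they stand 13 mm farther back than shut.
Start: joints at [1.314, 0.241, 0.005, 1.335, 0, 1.571], TCP at [0.127, 0.484, 0.253] pointing down, gripper open.
Joint ranges: [-2.72, 2.72], [-1.05, 1.87], [-1.09, 1.28], [-1.99, 2.15], [-1.42, 1.44], [-3.14, 3.14]. Speed limits (rad/s): [2.79, 2.79, 3.14, 3.14, 3.14, 3.14].

### API

Orientations are given as a unit quaternion [x, y, z, w].
In Python, from workcell import bot gives the robot as it stands. The module is installed in compiled form; this text tells all that it offers.
- The arm moves only by the tool apply_moves, never from a script. Its argument "commands" is a list of rows, each a list of 4 numbers: the shift along the tool's x, y, z scaled (see below), then the turn about the tool's z scaled (see below). In form: [[tx, ty, tz, roll], ...]. A call has exactly 5 rows; each row shifts and turns the commanded pose from where the row before left it, along the tool's axes as they then stand; what a row does not reach is not made up. The controller multiplies each number of a shift by 20 mm and each number of a turn by 60 degrees. A row lasts 1/12 s, in which the tool goes at most 41.7 mm and 7.16 degrees, less where a joint would pass 70% of its speed; a pose out of reach is approached as far as the arm can. A call with a number of a shift or a turn outside -1 to 1 is refused whole. A call with a gripper value outside its range is refused whole. "claw" is the closure, from 0 (fully open) to 1 (shut), set as the call begins (left out, the last holds). The fingers move at their own pace and stop on an object; the grip force is fixed at half the most. Time passes only in rows, so rows that do not move let the fingers close, or fill a call up. It gives the time, the measured TCP pose, the force, the opening and the grip force at its end, in the units of the state.
- bot.get_obs(): the state, without advancing time (a new reading comes with each control period).
- bot.camera(name): name is "scene" or "top"; returns a dict with "image" (384x512x3 uint8, blue, green, red), "camera_matrix" (3x3 intrinsics, pixels), "k1" (the pictures are not rectified: a ray, as slopes to the right and down, at radius r is drawn at 1 + k1 r^2 times it, then the intrinsics apply), "R" (3x3) and "t" (3): a world point X has camera coordinates R X + t. Camera axes: x right, y down, z forward; pixel columns grow to the right and rows downward; lengths in m; the calibration is good to about 2 mm. A picture is of the moment at which its call begins. There is no depth.
- bot.job_done(): hands the job in; it is judged then, once.
The state is a dict: "clock": time; "joint_pos": joint angles; "joint_vel": joint speeds; "tau": joint torques, N m; "eef_pos": TCP position; "tool_rot": TCP orientation; "ft_force": force on the tool from outside, world axes, zero at the start; "ft_torque": the same for the moment, N m; "grip_width": finger opening in m; "grasp_force": force on a finger pad.
Only numpy, scipy, OpenCV 4.12 (cv2) and the standard library are available. Lean on these libraries where they do the work, as an engineer would, in place of code of your own. Each camera call takes 0.05 s, during which the arm holds its last target. There are 200 camera calls.

## Working session

There is one attempt and no reset: what is moved stays moved. The work goes in short steps, Python scripts to look and compute and a tool call to move; the robot and the scene stay as the last step left them, time stands still between calls to the robot, and variables do not carry over. Pictures are saved under pics/ and viewed, at most 10 in all, crops included, and the job is handed in when it is done.

Besides the shell and the picture viewer there is one more tool, called after "Emit:" as name(argument=value, ...) on one line, values as JSON. apply_moves: Moves the arm, as the interface text tells. Shifts and turns lie within -1 to 1; 1 stands for 20 mm of shift or 60 degrees of turn. Its arguments: {"type":"object","properties":{"commands":{"type":"array","items":{"type":"array","items":{"type":"number","minimum":-1,"maximum":1}}},"claw":{"type":"number"}},"required":["commands"]}

```bash
mkdir -p pics; cat > h.py <<'E'
import numpy as np, cv2, pickle
from workcell import bot
def grab(n,tag):
    c=bot.camera(n); cv2.imwrite(f'pics/{tag}.png',c['image']); pickle.dump(c,open(f'pics/{tag}.pkl','wb')); return c
def load(tag): return pickle.load(open(f'pics/{tag}.pkl','rb'))
def ray(c,u,v):
    K=c['camera_matrix']; d=np.array([(u-K[0,2])/K[0,0],(v-K[1,2])/K[1,1]]); s=d.copy()
    for _ in range(30): s=d/(1+c['k1']*(s@s))
    R=np.array(c['R']);o=-R.T@c['t']; w=R.T@np.array([s[0],s[1],1]); return o,w/np.linalg.norm(w)
def onz(c,u,v,z):
    o,w=ray(c,u,v); return o+w*(z-o[2])/w[2]
def tri(*obs):
    A=0;b=0
    for c,u,v in obs:
        o,w=ray(c,u,v);P=np.eye(3)-np.outer(w,w);A=A+P;b=b+P@o
    return np.linalg.solve(A,b)
def proj(c,X):
    p=np.array(c['R'])@np.array(X)+c['t'];s=p[:2]/p[2];s=s*(1+c['k1']*(s@s));K=c['camera_matrix'];return K[0,0]*s[0]+K[0,2],K[1,1]*s[1]+K[1,2]
E
python3 - <<'E'
from h import *
for n in('scene','top'):
    c=grab(n,n+'0'); print(n,c['camera_matrix'].tolist(),c['k1'],(-np.array(c['R']).T@c['t']).round(3))
o=bot.get_obs();print(o['eef_pos'],o['tool_rot'],o['clock'],bot.tip_reach)
for n in('scene0','top0'):
    cv2.imwrite(f'pics/{n}v.png',cv2.resize(load(n)['image'],(800,600),interpolation=cv2.INTER_CUBIC))
E
```

```text
scene [[465.2247671830982, 0.0, 256.9673565328022], [0.0, 465.2247671830982, 180.72166937515772], [0.0, 0.0, 1.0]] 0.03535984669598708 [1.11  0.57  1.133]
top [[361.69329552189794, 0.0, 259.4855121604638], [0.0, 361.69329552189794, 195.02268149025514], [0.0, 0.0, 1.0]] 0.037119485980884895 [0.489 0.003 1.071]
[0.12687304 0.48309709 0.25249369] [ 1.28058483e-01  9.91766171e-01 -9.34025444e-04 -1.22864164e-04] 0.1 0.022
```

View pics/scene0v.png

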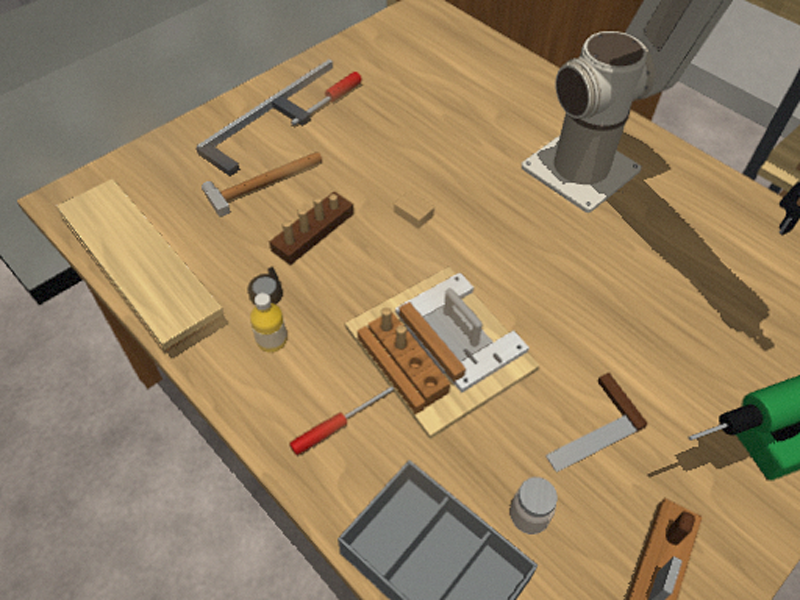

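View pics/top0v.png

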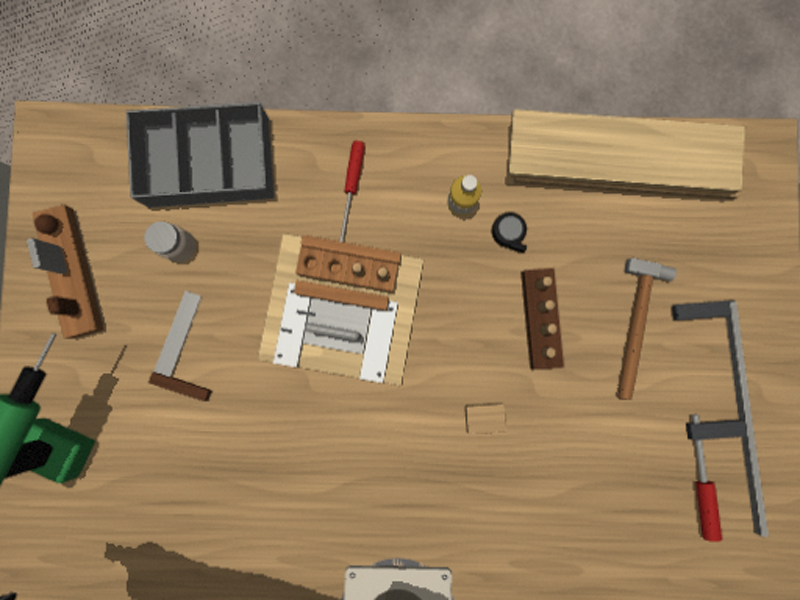

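The scene view shows the holder at about (312,228), with its nearest peg at (333,200) looking shorter: the stub. The top view shows the jig at (340,310) with empty pockets at (311,262) and (335,267), and dowels at (358,268) and (382,272). I'll zoom in on both.

```bash
python3 - <<'E'
from h import *
t=load('top0')['image'];s=load('scene0')['image']
def crop(im,x,y,w,h,W,H): return cv2.resize(im[y:y+h,x:x+w],(W,H),interpolation=cv2.INTER_CUBIC)
# scale 4 throughout
m=np.zeros((600,800,3),np.uint8)
m[:400,:440]=crop(t,165,148,110,100,440,400)
m[:360,440:800]=crop(s,168,115,60,60,360,360)
m[400:,:300]=0
m[360:600,560:800]=crop(t,325,165,60,60,240,240)
cv2.imwrite('pics/m1.png',m)
cv2.imwrite('pics/m2.png',crop(s,218,170,130,110,780,660)[:600])
E
```

```text
(no output)
```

View pics/m1.png

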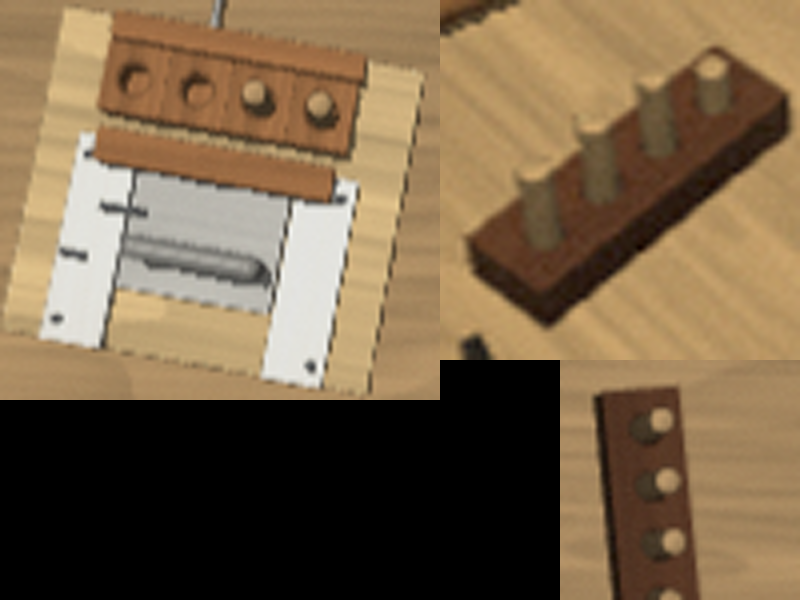

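View pics/m2.png

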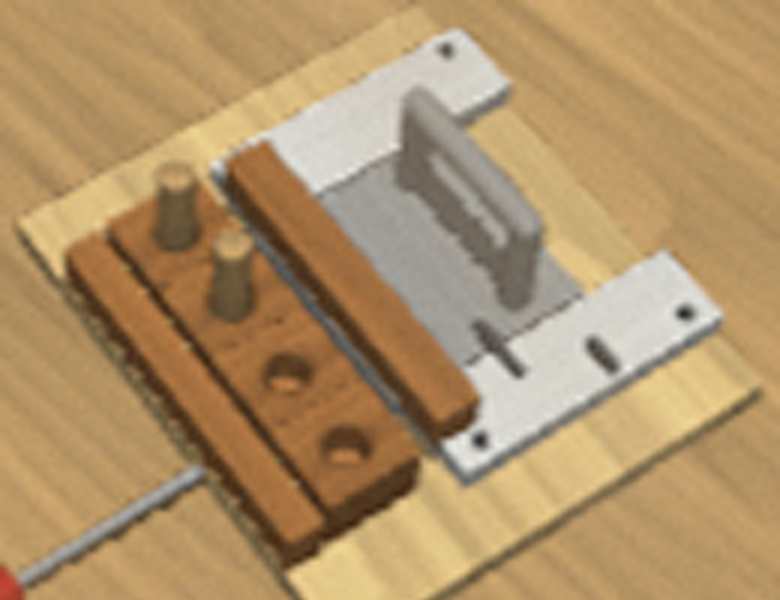

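The crops show the empty pockets at top-crop (135,82) and (199,91), and the seated dowels at (256,93) and (320,106). The pointer is at (123,209), the mark at (73,254), and the handle bar runs from about (130,245) to (262,268). The stub is the holder peg nearest the robot. I'll triangulate these by hand pick and by segmentation.

```bash
python3 - <<'E'
from h import *
T=load('top0');S=load('scene0')
def tc(x,y): return 165+(x+.5)/4-.5,148+(y+.5)/4-.5
def sc(x,y): return 218+(x+.5)/6-.5,170+(y+.5)/6-.5
def hs(x,y): return 168+(x-440+.5)/6-.5,115+(y+.5)/6-.5
def ht(x,y): return 325+(x-560+.5)/4-.5,165+(y-360+.5)/4-.5
P={'p1':(tc(135,82),sc(346,447)),'p2':(tc(199,91),sc(289,373)),'d3':(tc(256,93),sc(234,243)),'d4':(tc(320,106),sc(176,173)),
'h_L':(tc(130,246),sc(533,226)),'h_R':(tc(264,268),sc(418,97)),
'mark':(tc(73,254),sc(604,355)),'ptr':(tc(123,209),sc(498,349)),
's1':(ht(661,419),hs(539,174)),'s2':(ht(668,481),hs(596,125)),'s3':(ht(674,542),hs(656,85)),'st':(ht(670,598),hs(713,67)),
'fenL':(tc(112,40),sc(295,548)),'fenR':(tc(366,80),sc(72,248)),'jawL':(tc(96,165),sc(440,412)),'jawR':(tc(334,202),sc(236,165))}
for k,(a,b) in P.items():
    X=tri((T,*a),(S,*b)); e=np.hypot(*(np.array(proj(T,X))-a)),np.hypot(*(np.array(proj(S,X))-b)); print(k,(X*1000).round(1),np.round(e,2))
# segmentation
def seg(c,uv,mode,r,):
    im=c['image'];u,v=map(int,map(round,uv));g=cv2.cvtColor(im,cv2.COLOR_BGR2GRAY) if mode!='r' else im[:,:,1]
    w=cv2.resize(g[v-r:v+r+1,u-r:u+r+1],None,fx=8,fy=8,interpolation=cv2.INTER_CUBIC)
    th,b=cv2.threshold(w,0,255,cv2.THRESH_OTSU+(cv2.THRESH_BINARY_INV if mode=='d' else cv2.THRESH_BINARY))
    cs,_=cv2.findContours(b,cv2.RETR_EXTERNAL,cv2.CHAIN_APPROX_NONE)
    k=max(cs,key=cv2.contourArea);e=cv2.fitEllipse(k);f=lambda q:(u-r+(q[0]+.5)/8-.5,v-r+(q[1]+.5)/8-.5)
    return f(e[0]),np.array(e[1])/8
for k in('p1','p2','d3','d4','s1','s2','s3','st'):
    d='d' if k[0]=='p' else 'b'
    a,sa=seg(T,P[k][0],d,5)
    print(k,'top',np.round(P[k][0],1),np.round(a,1),sa.round(1), (onz(T,*a,.053 if k[0]=='p' else .098 if k[0]=='d' else .08 if k!='st' else .055)*1000).round(1))
    if k[0]=='p':
        b,sb=seg(S,P[k][1],d,6);print('   sc',np.round(P[k][1],1),np.round(b,1),sb.round(1),(onz(S,*b,.053)*1000).round(1))
E
```

```text
p1 [642.8 171.1  47.9] [0.09 0.1 ]
p2 [636.3 126.3  49.1] [0.38 0.4 ]
d3 [628.8  81.8  97.9] [0.34 0.35]
d4 [621.5  37.5  98.4] [0.03 0.03]
h_L [523.2 164.5  94.1] [0.55 0.54]
h_R [508.8  75.8  90.5] [1.37 1.32]
mark [519.2 213.4  37.8] [0.26 0.27]
ptr [552.3 178.6  38.3] [0.1  0.11]
s1 [ 614.4 -251.5   78.3] [0.63 0.58]
s2 [ 572.2 -257.    78.6] [0.28 0.25]
s3 [ 530.  -261.7   74.4] [0.52 0.46]
st [ 491.6 -262.8   59.8] [0.5  0.44]
fenL [680.9 187.9  25.6] [2.25 2.48]
fenR [652.8   4.2  31.8] [1.3  1.33]
jawL [589.8 191.2  41.3] [3.35 3.52]
jawR [564.1  24.6  35. ] [1.68 1.67]
p1 top [198.4 168.1] [197.1 166.3] [5.8 8.8] [647.1 174.2  53. ]
   sc [275.2 244.1] [275.4 243.4] [5.9 9.5] [643.5 171.5  53. ]
p2 top [214.4 170.4] [212.8 169. ] [6.1 8.5] [640.4 129.5  53. ]
   sc [265.8 231.8] [265.5 231.4] [6.2 9.1] [637.  127.3  53. ]
d3 top [228.6 170.9] [229. 171.] [11.5 14.1] [629.2  80.2  98. ]
d4 top [244.6 174.1] [245. 174.] [11.3 14.5] [621.9  36.6  98. ]
s1 top [349.9 179.4] [350.  179.4] [5.7 5.8] [ 615.1 -252.7   80. ]
s2 top [351.6 194.9] [351.5 194.6] [5.8 5.9] [ 573.4 -256.8   80. ]
s3 top [353.1 210.1] [353.  209.8] [5.6 6.1] [ 531.5 -260.9   80. ]
st top [352.1 224.1] [352.2 225.2] [5.5 6.1] [ 489.6 -265.3   55. ]
```

Measured positions in mm:

| Item | Position |
|---|---|
| s3 | (531,-261) |
| s2 | (573,-257) |
| p1 | (643,171) |
| p2 | (636,126.5) |
| Handle | (516,120) |

The holder is turned +5.6° and the jig -9.1°. The pointer has about 38 mm to travel. Now moving towards the holder.

Emit:
apply_moves(commands=[[-0.967,-1,0,0],[-0.967,-1,0,0],[-0.967,-1,0,0],[-0.967,-1,0,0],[-0.967,-1,0,0]], claw=0.2)

```text
clock: 0.52
eef_pos: [0.1953, 0.3609, 0.2528]
tool_rot: [0.128, 0.992, -0.001, -0.0]
ft_force: [0.1, 0.0, 0.2]
grip_width: 0.0683
grasp_force: 0.0
```

Emit:
apply_moves(commands=[[-0.967,-1,0,0],[-0.967,-1,0,0],[-0.967,-1,0,0],[-0.967,-1,0,0],[-0.967,-1,0,0]])

```text
clock: 0.93
eef_pos: [0.2634, 0.2396, 0.253]
tool_rot: [0.128, 0.992, -0.0, -0.0]
ft_force: [1.0, 0.5, 0.6]
grip_width: 0.0686
grasp_force: 0.0
```

Emit:
apply_moves(commands=[[-0.967,-1,0,0],[-0.967,-1,0,0],[-0.967,-1,0,0],[-0.967,-1,0,0],[-0.967,-1,0,0]])

```text
clock: 1.35
eef_pos: [0.3315, 0.1184, 0.2531]
tool_rot: [0.128, 0.992, -0.0, -0.0]
ft_force: [0.6, 0.5, 0.6]
grip_width: 0.0683
grasp_force: 0.0
```

Emit:
apply_moves(commands=[[-0.967,-1,0,0],[-0.967,-1,0,0],[-0.967,-1,0,0],[-0.967,-1,0,0],[-0.967,-1,0,0]])

```text
clock: 1.77
eef_pos: [0.3996, -0.0029, 0.253]
tool_rot: [0.128, 0.992, 0.0, -0.0]
ft_force: [-0.0, -0.1, 0.2]
grip_width: 0.0682
grasp_force: 0.0
```

Emit:
apply_moves(commands=[[-0.967,-1,0,0],[-0.967,-1,0,0],[-0.967,-1,0,0],[-0.967,-1,0,0],[-0.967,-1,0,0]])

```text
clock: 2.18
eef_pos: [0.4678, -0.1241, 0.2528]
tool_rot: [0.128, 0.992, 0.0, -0.0]
ft_force: [0.4, 0.7, 0.3]
grip_width: 0.0686
grasp_force: 0.0
```

Emit:
apply_moves(commands=[[-0.967,-1,0,0],[-0.967,-1,0,0],[-0.967,-1,0,0],[-0.967,-1,0,0],[-0.967,-1,0,0]])

```text
clock: 2.6
eef_pos: [0.536, -0.2452, 0.2526]
tool_rot: [0.128, 0.992, 0.0, -0.001]
ft_force: [-0.0, -0.2, 0.4]
grip_width: 0.0679
grasp_force: 0.0
```

Emit:
apply_moves(commands=[[0,0,0,-0.113],[0,0,0,-0.113],[0,0,0,-0.113],[0,0,0,0],[0,0,0,0]])

```text
clock: 3.02
eef_pos: [0.5355, -0.244, 0.2527]
tool_rot: [-0.048, 0.999, 0.0, -0.001]
ft_force: [-0.3, -0.2, 0.6]
grip_width: 0.0688
grasp_force: 0.0
```

```bash
cat >> h.py <<'E'
from scipy.spatial.transform import Rotation as Ro
def to(x,y,z,ang=None):
    o=bot.get_obs();R=Ro.from_quat(o['tool_rot']).as_matrix();p=np.array(o['eef_pos'])
    d=R.T@(np.array([x,y,z])-p);a=np.degrees(np.arctan2(R[1,1],R[0,1]))
    print('pos',(p*1000).round(1),'yaw_y',a.round(2),'tilt',np.degrees(R[:2,2]).round(2),'tool mm',(d*1000).round(1),'units',(d/.02).round(3),'j',np.round(o['joint_pos'],2),'w',o['grip_width'],'F',np.round(o['ft_force'],1),'t',o['clock'])
    if ang is not None: print('roll units',(a-ang)/60)
E
python3 -c "
from h import *
to(.531,-.2612,.072,95.6)"
```

```text
pos [ 535.5 -244.   252.7] yaw_y 95.45 tilt [-0.06  0.03] tool mm [  6.  -16.8 180.7] units [ 0.298 -0.839  9.035] j [-0.43  0.42  0.26  1.41  0.   -0.52] w 0.06876035505817402 F [-0.3 -0.2  0.6] t 3.0167
roll units -0.0024854524335459873
```

Emit:
apply_moves(commands=[[0.15,-0.42,1,0],[0.15,-0.42,1,0],[0,0,1,0],[0,0,1,0],[0,0,1,0]], claw=0.4)

```text
clock: 3.43
eef_pos: [0.5313, -0.2613, 0.1525]
tool_rot: [-0.048, 0.999, -0.0, 0.0]
ft_force: [0.9, -0.3, 0.4]
grip_width: 0.0514
grasp_force: 0.0
```

Emit:
apply_moves(commands=[[0,0,1,0],[0,0,1,0],[0,0,1,0],[0,0,1,0],[0,0,0.04,0]])

```text
clock: 3.85
eef_pos: [0.5285, -0.2597, 0.0683]
tool_rot: [-0.048, 0.999, 0.002, -0.004]
ft_force: [-0.9, 0.7, -0.3]
grip_width: 0.0511
grasp_force: 0.0
```

```bash
python3 -c "
from h import *
to(.531,-.2612,.072,95.6)
c=grab('scene','s1');t=grab('top','t1')
a=cv2.resize(c['image'][80:180,150:250],(400,400),interpolation=2);b=cv2.resize(t['image'][160:260,310:410],(400,400),interpolation=2)
cv2.imwrite('pics/v1.png',np.hstack([a,b]))"
```

```text
pos [ 528.5 -259.7   68.3] yaw_y 95.5 tilt [-0.41  0.2 ] tool mm [-2.3 -1.7 -3.7] units [-0.114 -0.084 -0.187] j [-0.46  0.56 -0.03  1.    0.   -0.55] w 0.05113661019903128 F [-0.9  0.7 -0.3] t 3.85
roll units -0.0016196213691995827
```

View pics/v1.png

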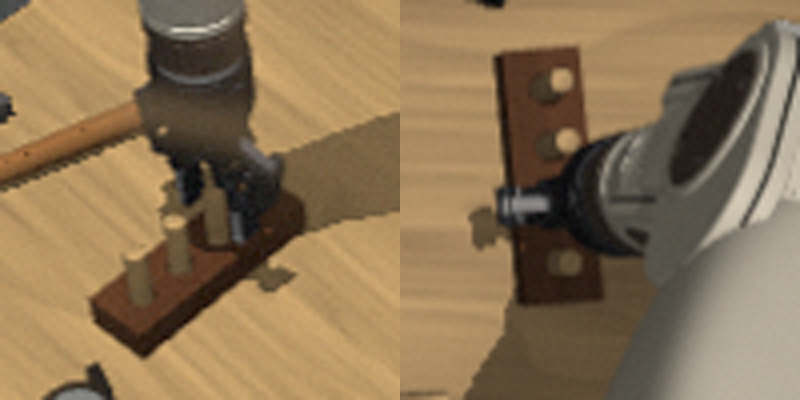

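The third dowel (s3) stands between the open fingers, and the stub is untouched. Now closing.

Emit:
apply_moves(commands=[[0,0,0,0],[0,0,0,0],[0,0,0,0],[0,0,0,0],[0,0,0,0]])

```text
clock: 4.37
eef_pos: [0.5319, -0.2616, 0.0734]
tool_rot: [-0.049, 0.999, -0.0, 0.001]
ft_force: [0.0, 1.5, 0.4]
grip_width: 0.0514
grasp_force: 0.0
```

Emit:
apply_moves(commands=[[0,0,0,0],[0,0,0,0],[0,0,0,0],[0,0,0,0],[0,0,0,0]], claw=1)

```text
clock: 4.78
eef_pos: [0.5317, -0.2615, 0.0728]
tool_rot: [-0.049, 0.999, -0.0, 0.0]
ft_force: [-0.8, -0.1, 2.7]
grip_width: 0.0166
grasp_force: 58.5
```

Emit:
apply_moves(commands=[[0,0,0,0],[0,0,0,0],[0,0,-0.3,0],[0,0,-0.5,0],[0,0,-1,0]])

```text
clock: 5.2
eef_pos: [0.5298, -0.2605, 0.107]
tool_rot: [-0.049, 0.999, 0.001, -0.002]
ft_force: [-0.2, 0.5, -0.5]
grip_width: 0.0161
grasp_force: 58.6
```

Emit:
apply_moves(commands=[[0,0,-1,0],[0,0,-1,0],[0,0,-1,0],[0,0,-1,0],[0,0.8,-0.8,0]])

```text
clock: 5.62
eef_pos: [0.5304, -0.2476, 0.207]
tool_rot: [-0.048, 0.999, -0.001, 0.001]
ft_force: [0.1, 0.2, -0.3]
grip_width: 0.0162
grasp_force: 58.6
```

Emit:
apply_moves(commands=[[-0.385,1,0,0],[-0.385,1,0,0],[-0.385,1,0,0],[-0.385,1,0,0],[-0.385,1,0,0]])

```text
clock: 6.03
eef_pos: [0.5584, -0.1412, 0.2055]
tool_rot: [-0.049, 0.999, -0.0, 0.0]
ft_force: [1.1, 0.0, -0.8]
grip_width: 0.0161
grasp_force: 58.6
```

Emit:
apply_moves(commands=[[-0.385,1,0,0],[-0.385,1,0,0],[-0.385,1,0,0],[-0.385,1,0,0],[-0.385,1,0,0]])

```text
clock: 6.45
eef_pos: [0.587, -0.0378, 0.2054]
tool_rot: [-0.049, 0.999, -0.0, 0.0]
ft_force: [-0.0, -0.2, -1.0]
grip_width: 0.0165
grasp_force: 58.6
```

Emit:
apply_moves(commands=[[-0.385,1,0,0],[-0.385,1,0,0],[-0.385,1,0,0],[-0.385,1,0,0],[-0.385,1,0,0]])

```text
clock: 6.87
eef_pos: [0.6155, 0.0654, 0.2054]
tool_rot: [-0.049, 0.999, -0.0, 0.0]
ft_force: [0.9, 0.1, 0.4]
grip_width: 0.0163
grasp_force: 58.6
```

Emit:
apply_moves(commands=[[-0.385,1,0,0],[-0.385,1,0,0],[-0.385,1,0,0],[-0.385,1,0,0],[-0.385,1,0,0]])

```text
clock: 7.28
eef_pos: [0.6439, 0.1687, 0.2053]
tool_rot: [-0.049, 0.999, -0.0, 0.0]
ft_force: [0.1, 0.2, -0.4]
grip_width: 0.0164
grasp_force: 58.6
```

Emit:
apply_moves(commands=[[0,0,0,-0.114],[0,0,0,-0.114],[0,0,0,-0.114],[0,0,0,-0.114],[0,0,0,-0.114]])

```text
clock: 7.7
eef_pos: [0.6437, 0.1679, 0.2052]
tool_rot: [-0.344, 0.939, -0.0, -0.0]
ft_force: [-0.2, 1.3, 0.0]
grip_width: 0.0161
grasp_force: 58.6
```

Emit:
apply_moves(commands=[[0,0,0,-0.114],[0,0,0,-0.114],[0,0,0,-0.114],[0,0,0,-0.114],[0,0,0,-0.114]])

```text
clock: 8.12
eef_pos: [0.6437, 0.1677, 0.2053]
tool_rot: [-0.604, 0.797, -0.0, 0.0]
ft_force: [0.6, -0.3, 0.8]
grip_width: 0.0162
grasp_force: 58.6
```

Emit:
apply_moves(commands=[[0,0,0,-0.117],[0,0,0,0],[0,0,0,0],[0,0,0,0],[0,0,0,0]])

```text
clock: 8.53
eef_pos: [0.6439, 0.1677, 0.2047]
tool_rot: [-0.649, 0.761, -0.0, 0.0]
ft_force: [-0.2, -0.1, -0.1]
grip_width: 0.0165
grasp_force: 58.6
```

```bash
python3 -c "
from h import *
to(.643,.1708,.15,170.9)
c=grab('scene','s2');t=grab('top','t2')
a=cv2.resize(c['image'][160:290,200:330],(400,400),interpolation=2);b=cv2.resize(t['image'][110:240,160:290],(400,400),interpolation=2)
cv2.imwrite('pics/v2.png',np.hstack([a,b]))"
```

```text
pos [643.9 167.7 204.7] yaw_y 170.95 tilt [ 0.01 -0.  ] tool mm [-2.9  1.4 54.7] units [-0.146  0.069  2.736] j [ 0.25  0.6   0.43  1.4  -0.   -1.16] w 0.01648691731454326 F [-0.2 -0.1 -0.1] t 8.5333
roll units 0.0008119845469015748
```

View pics/v2.png

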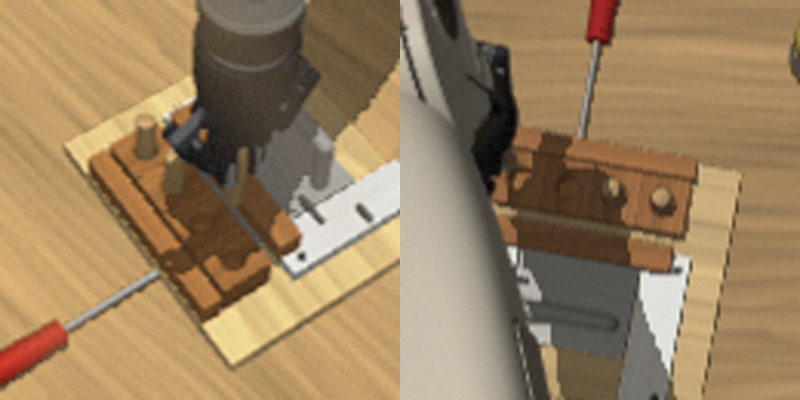

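The held dowel hangs upright at about scene-crop (238,175), near p1. Lowering it to just above the mouth.

Emit:
apply_moves(commands=[[-0.146,0.069,1,0],[0,0,1,0],[0,0,1,0],[0,0,1,0],[0,0,0.2,0]])

```text
clock: 9.05
eef_pos: [0.6406, 0.1702, 0.1163]
tool_rot: [-0.65, 0.76, 0.002, -0.003]
ft_force: [-0.8, -0.3, -2.3]
grip_width: 0.0164
grasp_force: 58.6
```

Emit:
apply_moves(commands=[[0,0,0,0],[0,0,0,0],[0,0,0,0],[0,0,0,0],[0,0,0,0]])

```text
clock: 9.47
eef_pos: [0.6439, 0.171, 0.1221]
tool_rot: [-0.65, 0.76, -0.001, 0.001]
ft_force: [-0.2, -0.3, -0.4]
grip_width: 0.0164
grasp_force: 58.6
```

```bash
python3 -c "
from h import *
to(.643,.1708,.0908,170.9)
c=grab('scene','s3');p=bot.get_obs()['eef_pos'];x0,y0=245,190
im=cv2.resize(c['image'][y0:y0+70,x0:x0+70],(560,560),interpolation=2)
for X in [(p[0],p[1],p[2]-.0628),(p[0],p[1],p[2]-.03),(.643,.1708,.053),(.6362,.1266,.053)]:
    u,v=proj(c,X);print(u,v);cv2.circle(im,(int((u-x0+.5)*8),int((v-y0+.5)*8)),3,(0,255,0),-1)
cv2.imwrite('pics/v3.png',im)"
```

```text
pos [643.9 171.  122.1] yaw_y 171.04 tilt [0.15 0.04] tool mm [ 0.4  0.9 31.3] units [0.019 0.045 1.565] j [ 0.26  0.64  0.28  1.21 -0.   -1.15] w 0.016352239882873997 F [-0.2 -0.3 -0.4] t 9.4667
roll units 0.0023583638438926377
275.2656592227332 242.14905462242936
275.83777555924945 235.79593580570108
275.2976870657635 243.08897225185828
265.48869129067805 231.0250955186046
```

View pics/v3.png

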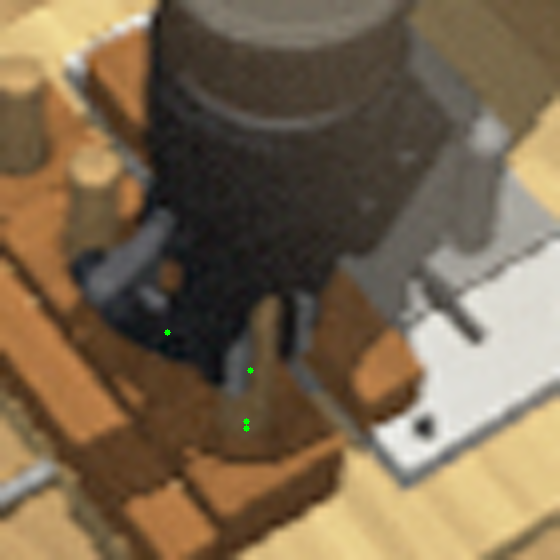

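The dowel in the picture lies along the predicted axis, with its bottom over the p1 mouth at crop (246,425). Inserting.

Emit:
apply_moves(commands=[[0,0.04,0.3,0],[0,0,0.25,0],[0,0,0.25,0],[0,0,0.1,0],[0,0,0,0]])

```text
clock: 9.93
eef_pos: [0.6425, 0.1715, 0.1018]
tool_rot: [-0.65, 0.76, 0.0, 0.0]
ft_force: [2.4, 3.1, -2.6]
grip_width: 0.016
grasp_force: 58.5
```

Emit:
apply_moves(commands=[[0,0,0.2,0],[0,0,0.2,0],[0,0,0.1,0],[0,0,0,0],[0,0,0,0]])

```text
clock: 10.35
eef_pos: [0.6426, 0.1714, 0.0922]
tool_rot: [-0.65, 0.76, 0.0, 0.0]
ft_force: [3.7, 4.3, -2.3]
grip_width: 0.0163
grasp_force: 58.6
```

Emit:
apply_moves(commands=[[0,0,0.09,0],[0,0,0,0],[0,0,0,0],[0,0,0,0],[0,0,0,0]])

```text
clock: 10.77
eef_pos: [0.6427, 0.1713, 0.0909]
tool_rot: [-0.65, 0.76, -0.0, 0.001]
ft_force: [3.8, 4.8, 0.3]
grip_width: 0.0163
grasp_force: 58.9
```

Emit:
apply_moves(commands=[[0,0,0,0],[0,0,0,0],[0,0,0,0],[0,0,0,0],[0,0,0,0]], claw=0.6)

```text
clock: 11.18
eef_pos: [0.6416, 0.1704, 0.0903]
tool_rot: [-0.65, 0.76, 0.0, -0.001]
ft_force: [-0.9, 0.1, -0.3]
grip_width: 0.0338
grasp_force: 0.0
```

Emit:
apply_moves(commands=[[0,0,-0.5,0],[0,0,-0.9,0],[0,0,-1,0],[0,0,-1,0],[0,0,-1,0]])

```text
clock: 11.6
eef_pos: [0.6421, 0.1708, 0.1804]
tool_rot: [-0.65, 0.76, -0.0, -0.0]
ft_force: [0.1, 0.2, 0.8]
grip_width: 0.0339
grasp_force: 0.0
```

Emit:
apply_moves(commands=[[0,0,-1,0],[0,0,-0.6,0],[0,0,0,0],[0,0,0,0],[0,0,0,0]])

```text
clock: 12.02
eef_pos: [0.6417, 0.1707, 0.2099]
tool_rot: [-0.65, 0.76, 0.0, -0.001]
ft_force: [0.8, -0.9, -0.4]
grip_width: 0.034
grasp_force: 0.0
```

```bash
python3 -c "
from h import *
to(.573,-.257,.2,95.6)"
```

```text
pos [641.7 170.7 209.9] yaw_y 171.05 tilt [-0.08 -0.03] tool mm [433.2   1.3  10.2] units [21.66   0.064  0.511] j [ 0.26  0.6   0.43  1.41 -0.   -1.15] w 0.0339920532368924 F [ 0.8 -0.9 -0.4] t 12.0167
roll units 1.257440909423375
```

Emit:
apply_moves(commands=[[1,0,0,0],[1,0,0,0],[1,0,0,0],[1,0,0,0],[1,0,0,0]], claw=0.4)

```text
clock: 12.43
eef_pos: [0.6254, 0.0712, 0.2088]
tool_rot: [-0.65, 0.76, 0.001, -0.002]
ft_force: [-0.7, -0.4, -0.4]
grip_width: 0.0514
grasp_force: 0.0
```

Emit:
apply_moves(commands=[[1,0,0,0],[1,0,0,0],[1,0,0,0],[1,0,0,0],[1,0,0,0]])

```text
clock: 12.85
eef_pos: [0.6098, -0.0275, 0.2088]
tool_rot: [-0.65, 0.76, 0.001, -0.001]
ft_force: [0.4, -0.1, 0.7]
grip_width: 0.0512
grasp_force: 0.0
```

Emit:
apply_moves(commands=[[1,0,0,0],[1,0,0,0],[1,0,0,0],[1,0,0,0],[1,0,0,0]])

```text
clock: 13.27
eef_pos: [0.5943, -0.1262, 0.2089]
tool_rot: [-0.65, 0.76, 0.001, -0.001]
ft_force: [-0.2, 1.6, 0.0]
grip_width: 0.0511
grasp_force: 0.0
```

Emit:
apply_moves(commands=[[1,0,0,0],[1,0,0,0],[1,0,0,0],[1,0,0,0],[1,0,0,0]])

```text
clock: 13.68
eef_pos: [0.5788, -0.2248, 0.2088]
tool_rot: [-0.65, 0.76, 0.002, -0.001]
ft_force: [0.0, 0.1, 0.1]
grip_width: 0.0512
grasp_force: 0.0
```

Emit:
apply_moves(commands=[[1,0,0,0],[0.66,0.064,0,0],[0,0,0,0.114],[0,0,0,0.114],[0,0,0,0.114]])

```text
clock: 14.1
eef_pos: [0.5727, -0.2569, 0.2093]
tool_rot: [-0.501, 0.865, 0.001, -0.001]
ft_force: [0.3, 0.9, 0.1]
grip_width: 0.0512
grasp_force: 0.0
```

Emit:
apply_moves(commands=[[0,0,0,0.114],[0,0,0,0.114],[0,0,0,0.114],[0,0,0,0.114],[0,0,0,0.114]])

```text
clock: 14.52
eef_pos: [0.5729, -0.2563, 0.2094]
tool_rot: [-0.225, 0.974, 0.001, -0.001]
ft_force: [0.0, 0.1, 0.3]
grip_width: 0.0511
grasp_force: 0.0
```

Emit:
apply_moves(commands=[[0,0,0,0.114],[0,0,0,0.114],[0,0,0,0.117],[0,0,0,0],[0,0,0,0]])

```text
clock: 14.93
eef_pos: [0.5731, -0.2564, 0.2097]
tool_rot: [-0.051, 0.999, 0.0, -0.001]
ft_force: [-0.4, -0.8, -0.3]
grip_width: 0.0509
grasp_force: 0.0
```

```bash
python3 -c "
from h import *
to(.573,-.257,.0728,95.6)"
```

```text
pos [ 573.1 -256.4  209.7] yaw_y 95.82 tilt [-0.1   0.05] tool mm [-1.000e-01 -7.000e-01  1.369e+02] units [-4.000e-03 -3.600e-02  6.847e+00] j [-0.42  0.52  0.3   1.36  0.   -0.52] w 0.050916715533329486 F [-0.4 -0.8 -0.3] t 14.9333
roll units 0.003605909472596854
```

Emit:
apply_moves(commands=[[0,-0.03,1,0],[0,0,1,0],[0,0,1,0],[0,0,1,0],[0,0,1,0]])

```text
clock: 15.35
eef_pos: [0.5733, -0.2572, 0.1094]
tool_rot: [-0.051, 0.999, 0.0, -0.0]
ft_force: [0.2, -0.7, -0.2]
grip_width: 0.0512
grasp_force: 0.0
```

Emit:
apply_moves(commands=[[0,0,1,0],[0,0,0.5,0],[0,0,0.35,0],[0,0,0,0],[0,0,0,0]])

```text
clock: 15.77
eef_pos: [0.5739, -0.2575, 0.0741]
tool_rot: [-0.049, 0.999, -0.0, 0.0]
ft_force: [-0.5, 0.3, 0.6]
grip_width: 0.0512
grasp_force: 0.0
```

Emit:
apply_moves(commands=[[0,0,0,0],[0,0,0,0],[0,0,0,0],[0,0,0,0],[0,0,0,0]], claw=1)

```text
clock: 16.18
eef_pos: [0.5744, -0.2577, 0.0752]
tool_rot: [-0.049, 0.999, -0.001, 0.001]
ft_force: [-0.2, 0.8, 5.4]
grip_width: 0.0162
grasp_force: 58.5
```

Emit:
apply_moves(commands=[[0,0,0,0],[0,0,0,0],[0,0,-0.3,0],[0,0,-0.5,0],[0,0,-1,0]])

```text
clock: 16.6
eef_pos: [0.572, -0.2567, 0.1079]
tool_rot: [-0.049, 0.999, 0.001, -0.002]
ft_force: [-0.6, 0.1, -0.2]
grip_width: 0.0161
grasp_force: 58.8
```

Emit:
apply_moves(commands=[[0,0,-1,0],[0,0,-1,0],[0,0,-1,0],[0,0,-1,0],[0,0,-1,0]])

```text
clock: 17.02
eef_pos: [0.5732, -0.2574, 0.2113]
tool_rot: [-0.049, 0.999, -0.0, -0.0]
ft_force: [1.3, 0.2, -0.7]
grip_width: 0.0161
grasp_force: 58.8
```

```bash
python3 -c "
from h import *
to(.6362,.1269,.2,170.9)"
```

```text
pos [ 573.2 -257.4  211.3] yaw_y 95.62 tilt [-0.02 -0.01] tool mm [-100.3  376.3   11.2] units [-5.017 18.814  0.559] j [-0.42  0.52  0.3   1.36 -0.   -0.52] w 0.016074949636482653 F [ 1.3  0.2 -0.7] t 17.0167
roll units -1.2546649927454814
```

Emit:
apply_moves(commands=[[-0.264,0.99,0,0],[-0.264,0.99,0,0],[-0.264,0.99,0,0],[-0.264,0.99,0,0],[-0.264,0.99,0,0]])

```text
clock: 17.43
eef_pos: [0.5899, -0.1556, 0.2103]
tool_rot: [-0.049, 0.999, -0.0, -0.0]
ft_force: [-0.5, -0.0, -0.0]
grip_width: 0.0161
grasp_force: 58.7
```

Emit:
apply_moves(commands=[[-0.264,0.99,0,0],[-0.264,0.99,0,0],[-0.264,0.99,0,0],[-0.264,0.99,0,0],[-0.264,0.99,0,0]])

```text
clock: 17.85
eef_pos: [0.6065, -0.0543, 0.2103]
tool_rot: [-0.049, 0.999, -0.0, -0.0]
ft_force: [0.2, -0.3, -0.2]
grip_width: 0.0157
grasp_force: 58.7
```

Emit:
apply_moves(commands=[[-0.264,0.99,0,0],[-0.264,0.99,0,0],[-0.264,0.99,0,0],[-0.264,0.99,0,0],[-0.264,0.99,0,0]])

```text
clock: 18.27
eef_pos: [0.6231, 0.0468, 0.2102]
tool_rot: [-0.049, 0.999, -0.0, -0.0]
ft_force: [-0.2, 0.1, -1.2]
grip_width: 0.016
grasp_force: 58.7
```

Emit:
apply_moves(commands=[[-0.264,0.99,0,0],[-0.264,0.99,0,0],[-0.264,0.99,0,0],[-0.264,0.99,0,0],[0,0,0,-0.114]])

```text
clock: 18.68
eef_pos: [0.6366, 0.1306, 0.21]
tool_rot: [-0.111, 0.994, 0.001, 0.0]
ft_force: [1.0, -1.4, 0.5]
grip_width: 0.0165
grasp_force: 58.8
```

Emit:
apply_moves(commands=[[0,0,0,-0.114],[0,0,0,-0.114],[0,0,0,-0.114],[0,0,0,-0.114],[0,0,0,-0.114]])

```text
clock: 19.1
eef_pos: [0.6363, 0.1267, 0.2102]
tool_rot: [-0.399, 0.917, -0.0, -0.0]
ft_force: [1.2, 0.8, -0.3]
grip_width: 0.0162
grasp_force: 58.8
```

Emit:
apply_moves(commands=[[0,0,0,-0.114],[0,0,0,-0.114],[0,0,0,-0.114],[0,0,0,-0.114],[0,0,0,-0.115]])

```text
clock: 19.52
eef_pos: [0.6363, 0.1266, 0.2102]
tool_rot: [-0.651, 0.759, -0.0, -0.0]
ft_force: [0.1, 0.2, 0.4]
grip_width: 0.0161
grasp_force: 58.8
```

Emit:
apply_moves(commands=[[0,0,0,0],[0,0,0,0],[0,0,0,0],[0,0,0,0],[0,0,0,0]])

```text
clock: 19.93
eef_pos: [0.6365, 0.1268, 0.2098]
tool_rot: [-0.649, 0.761, -0.0, -0.0]
ft_force: [0.2, -0.1, -0.4]
grip_width: 0.0158
grasp_force: 58.8
```

```bash
python3 -c "
from h import *
to(.6362,.1269,.123,170.9)"
```

```text
pos [636.5 126.8 209.8] yaw_y 170.86 tilt [-0. -0.] tool mm [-0.1  0.3 86.8] units [-4.000e-03  1.600e-02  4.338e+00] j [ 0.2   0.56  0.37  1.38 -0.   -1.21] w 0.015839548909373075 F [ 0.2 -0.1 -0.4] t 19.9333
roll units -0.0006728659506568609
```

Emit:
apply_moves(commands=[[0,0,1,0],[0,0,1,0],[0,0,1,0],[0,0,1,0],[0,0,0.3,0]])

```text
clock: 20.35
eef_pos: [0.6345, 0.1264, 0.1201]
tool_rot: [-0.649, 0.761, 0.001, -0.003]
ft_force: [-0.7, -0.1, -1.1]
grip_width: 0.016
grasp_force: 58.8
```

Emit:
apply_moves(commands=[[0,0,0,0],[0,0,0,0],[0,0,0.25,0],[0,0,0.25,0],[0,0,0.25,0]])

```text
clock: 20.77
eef_pos: [0.6374, 0.1277, 0.11]
tool_rot: [-0.649, 0.761, -0.0, 0.002]
ft_force: [-0.6, 2.8, 2.3]
grip_width: 0.0159
grasp_force: 59.0
```

Emit:
apply_moves(commands=[[0,0,0.1,0],[0,0,0,0],[0,0,0,0],[0,0,0,0],[0,0,0,0]])

```text
clock: 21.18
eef_pos: [0.6367, 0.1274, 0.1066]
tool_rot: [-0.649, 0.761, 0.0, 0.0]
ft_force: [0.8, 3.6, -2.4]
grip_width: 0.0158
grasp_force: 58.5
```

Emit:
apply_moves(commands=[[-0.02,0,0.2,0],[0,0,0.2,0],[0,0,0.15,0],[0,0,0.1,0],[0,0,0,0]])

```text
clock: 21.6
eef_pos: [0.6368, 0.1276, 0.0934]
tool_rot: [-0.649, 0.761, 0.0, 0.0]
ft_force: [2.1, 4.9, -1.1]
grip_width: 0.0161
grasp_force: 58.8
```

Emit:
apply_moves(commands=[[0,0,0,0],[0,0,0,0],[0,0,0,0],[0,0,0,0],[0,0,0,0]])

```text
clock: 22.02
eef_pos: [0.6368, 0.1276, 0.0934]
tool_rot: [-0.649, 0.761, 0.0, 0.0]
ft_force: [1.9, 4.7, 0.1]
grip_width: 0.0163
grasp_force: 58.8
```

Pressing slightly to find the floor.

Emit:
apply_moves(commands=[[0,0,0.08,0],[0,0,0,0],[0,0,0,0],[0,0,0,0],[0,0,0,0]])

```text
clock: 22.43
eef_pos: [0.6369, 0.1277, 0.0932]
tool_rot: [-0.649, 0.761, -0.0, 0.001]
ft_force: [-0.6, 5.1, 6.1]
grip_width: 0.0159
grasp_force: 59.5
```

Emit:
apply_moves(commands=[[0,0,0,0],[0,0,0,0],[0,0,0,0],[0,0,0,0],[0,0,0,0]], claw=0.6)

```text
clock: 22.85
eef_pos: [0.6362, 0.1265, 0.0915]
tool_rot: [-0.649, 0.761, 0.0, -0.001]
ft_force: [-0.4, 0.5, 0.0]
grip_width: 0.0341
grasp_force: 0.0
```

Emit:
apply_moves(commands=[[0,0,-0.5,0],[0,0,-0.9,0],[0,0,-1,0],[0,0,-1,0],[0,0,-1,0]])

```text
clock: 23.27
eef_pos: [0.6366, 0.127, 0.1817]
tool_rot: [-0.649, 0.761, -0.0, -0.0]
ft_force: [0.8, -0.1, 1.0]
grip_width: 0.0339
grasp_force: 0.0
```

Emit:
apply_moves(commands=[[0,0,-1,0],[0,0,-0.4,0],[0,0,0,0],[0,0,0,0],[0,0,0,0]])

```text
clock: 23.68
eef_pos: [0.6359, 0.127, 0.2066]
tool_rot: [-0.649, 0.761, 0.001, -0.001]
ft_force: [-0.1, 0.3, -0.1]
grip_width: 0.0344
grasp_force: 0.0
```

```bash
python3 -c "
from h import *
to(.516,.120,.16,170.9)"
```

```text
pos [635.9 127.  206.6] yaw_y 170.92 tilt [-0.14 -0.03] tool mm [ 25.8 117.1  46.9] units [1.291 5.857 2.345] j [ 0.2   0.56  0.37  1.38 -0.   -1.22] w 0.03442226845041881 F [-0.1  0.3 -0.1] t 23.6833
roll units 0.000393056342234388
```

Emit:
apply_moves(commands=[[0.215,0.976,0,0],[0.215,0.976,0,0],[0.215,0.976,0,0],[0.215,0.976,0,0],[0.215,0.976,0,0]], claw=0.4)

```text
clock: 24.1
eef_pos: [0.5348, 0.121, 0.2061]
tool_rot: [-0.649, 0.761, 0.001, -0.002]
ft_force: [0.0, -0.1, 0.8]
grip_width: 0.0512
grasp_force: 0.0
```

Emit:
apply_moves(commands=[[0.215,0.976,0,0],[0,0,1,0],[0,0,1,0],[0,0,0,0],[0,0,0,0]])

```text
clock: 24.52
eef_pos: [0.5151, 0.1198, 0.1661]
tool_rot: [-0.649, 0.761, 0.001, -0.002]
ft_force: [-0.2, 0.7, -0.6]
grip_width: 0.0514
grasp_force: 0.0
```

```bash
python3 -c "
from h import *
to(.516,.120,.096,170.9)
c=grab('scene','s4');t=grab('top','t4')
a=cv2.resize(c['image'][170:280,220:330],(440,440),interpolation=2);b=cv2.resize(t['image'][135:245,160:250],(360,440),interpolation=2)
cv2.imwrite('pics/v4.png',np.hstack([a,b]))"
```

```text
pos [515.1 119.8 166.1] yaw_y 170.93 tilt [-0.3  -0.07] tool mm [-0.5 -1.2 70.1] units [-0.023 -0.058  3.507] j [ 0.23  0.35 -0.07  1.15 -0.   -1.18] w 0.05140709427980588 F [-0.2  0.7 -0.6] t 24.5167
roll units 0.00047245891220247435
```

View pics/v4.png

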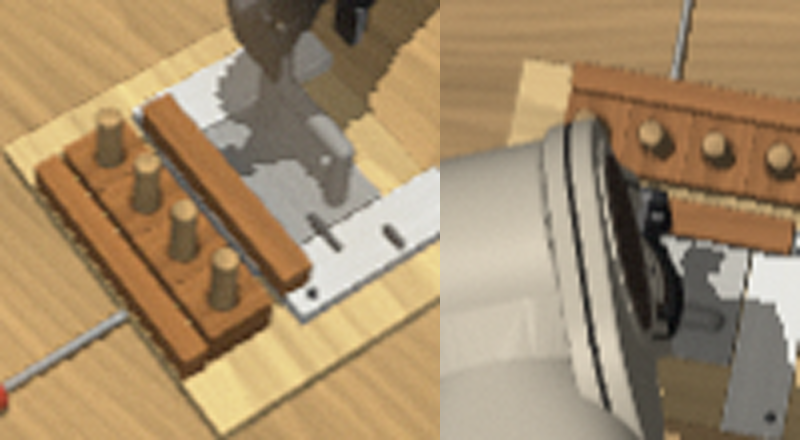

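All four dowels stand level in the pockets at scene-crop (110,130), (146,180), (184,228) and (224,278). The pointer (322,230) and mark (394,236) are both visible. Going down onto the handle.

Emit:
apply_moves(commands=[[0,0,1,0],[0,0,1,0],[0,0,1,0],[0,0,0.45,0],[0,0,0,0]])

```text
clock: 25.03
eef_pos: [0.5159, 0.1199, 0.0976]
tool_rot: [-0.649, 0.761, 0.001, -0.002]
ft_force: [-0.1, -0.4, -0.1]
grip_width: 0.0515
grasp_force: 0.0
```

Emit:
apply_moves(commands=[[0,0,0,0],[0,0,0,0],[0,0,0,0],[0,0,0,0],[0,0,0,0]])

```text
clock: 25.45
eef_pos: [0.5175, 0.1203, 0.1]
tool_rot: [-0.649, 0.761, -0.0, 0.001]
ft_force: [-0.6, 0.4, 0.1]
grip_width: 0.051
grasp_force: 0.0
```

Emit:
apply_moves(commands=[[0,0,0,0],[0,0,0,0],[0,0,0,0],[0,0,0,0],[0,0,0,0]], claw=1)

```text
clock: 25.87
eef_pos: [0.5167, 0.1203, 0.0994]
tool_rot: [-0.649, 0.761, 0.0, -0.0]
ft_force: [-1.6, 0.6, 3.9]
grip_width: 0.0142
grasp_force: 58.5
```

Emit:
apply_moves(commands=[[0,0,0,0],[0,0,0,0],[0,0,0,0],[0,0,0,0],[0,0,0,0]])

```text
clock: 26.28
eef_pos: [0.5167, 0.1203, 0.0994]
tool_rot: [-0.649, 0.761, 0.0, -0.0]
ft_force: [-2.4, 1.1, 5.8]
grip_width: 0.0142
grasp_force: 58.6
```

```bash
python3 - <<'E'
from h import *
to(.516,.120,.096,170.9)
ex=np.array([np.cos(np.radians(-9.1)),np.sin(np.radians(-9.1))]);ey=np.array([-ex[1],ex[0]])
# refine pointer-mark gap on scene0: dark strips on white rail, plane z=.040
c=load('scene0');g=cv2.cvtColor(c['image'],cv2.COLOR_BGR2GRAY)
x0,y0=290,218;w=cv2.resize(g[y0:y0+20,x0:x0+36],None,fx=8,fy=8,interpolation=2)
for th in(110,130,150):
    cs,_=cv2.findContours((w<th).astype(np.uint8),cv2.RETR_LIST,cv2.CHAIN_APPROX_NONE)
    for k in cs:
        if 300<cv2.contourArea(k)<6000:
            P=np.array([onz(c,x0+(q[0]+.5)/8-.5,y0+(q[1]+.5)/8-.5,.040)[:2] for q in k[:,0]])
            X,Y=P@ex*1000,P@ey*1000;print(th,'x %.1f..%.1f y %.1f..%.1f'%(X.min(),X.max(),Y.min(),Y.max()),'mid',(np.median(X)).round(1))
E
```

```text
pos [516.7 120.3  99.4] yaw_y 170.93 tilt [-0.01  0.01] tool mm [0.4 0.7 3.4] units [0.019 0.033 0.171] j [ 0.23  0.42 -0.17  0.99  0.   -1.18] w 0.014198735640669155 F [-2.4  1.1  5.8] t 26.2833
roll units 0.0005256746969635629
110 x 477.5..483.7 y 284.4..302.9 mid 480.1
110 x 513.7..522.6 y 247.7..281.2 mid 518.0
110 x 486.2..500.8 y 238.3..252.1 mid 494.6
130 x 467.0..503.5 y 308.9..313.6 mid 485.4
130 x 539.3..559.6 y 244.6..283.7 mid 545.4
130 x 476.7..484.3 y 283.7..303.6 mid 480.2
130 x 509.9..523.4 y 246.5..281.8 mid 517.0
130 x 484.4..502.2 y 237.7..253.6 mid 494.8
150 x 466.2..505.2 y 308.1..314.6 mid 486.0
150 x 476.1..484.8 y 283.1..304.2 mid 480.4
150 x 535.6..561.0 y 239.6..284.0 mid 543.4
150 x 474.0..524.5 y 244.8..282.3 mid 510.6
150 x 482.4..504.1 y 236.9..255.5 mid 495.1
```

The mark is at jig x ≈ 480.3 and the pointer at ≈ 518, so the gap is about 38 mm. Pulling.

Emit:
apply_moves(commands=[[0,0.2,0,0],[0,0.3,0,0],[0,0.4,0,0],[0,0.4,0,0],[0,0.3,0,0]])

```text
clock: 26.7
eef_pos: [0.4893, 0.1247, 0.0995]
tool_rot: [-0.648, 0.761, -0.004, 0.003]
ft_force: [10.7, -2.3, -7.1]
grip_width: 0.0139
grasp_force: 58.6
```

Emit:
apply_moves(commands=[[0,0.15,0,0],[0,0.1,0,0],[0,0,0,0],[0,0,0,0],[0,0,0,0]])

```text
clock: 27.12
eef_pos: [0.4847, 0.1255, 0.0995]
tool_rot: [-0.649, 0.761, -0.004, 0.003]
ft_force: [9.1, -2.5, -6.1]
grip_width: 0.0139
grasp_force: 58.7
```

```bash
cat > pm.py <<'E'
from h import *
import sys
to(.516,.120,.096,170.9)
ex=np.array([np.cos(np.radians(-9.1)),np.sin(np.radians(-9.1))]);ey=np.array([-ex[1],ex[0]])
for n in('scene','top'):
    c=grab(n,n+sys.argv[1]);g=cv2.cvtColor(c['image'],cv2.COLOR_BGR2GRAY).astype(np.float32)
    # rectified patch of plane z=.040 in jig axes, 4 px/mm: x 440..550 , y 235..320
    xs=np.arange(455,545,.25);ys=np.arange(240,316,.25);M=np.zeros((len(ys),len(xs),2),np.float32)
    for i,y in enumerate(ys):
        for j,x in enumerate(xs): M[i,j]=proj(c,[*( (ex*x+ey*y)/1000),.040])
    r=cv2.remap(g,M,None,cv2.INTER_CUBIC);cv2.imwrite(f'pics/r{n}{sys.argv[1]}.png',np.clip(r,0,255))
    for y in(262,266,270,274,278,282,287,290,293,296,299):
        k=np.abs(ys-y)<1.2;p=r[k].mean(0);s=np.abs(xs-484)<18;q=np.median(p[s])-p[s];q[q<.35*q.max()]=0;i=q.argmax();m=np.abs(xs[s]-xs[s][i])<6;print(n,y,'x %.1f depth %.0f'%((q[m]*xs[s][m]).sum()/q[m].sum(),q.max()))
a=cv2.imread(f'pics/rscene{sys.argv[1]}.png');b=cv2.imread(f'pics/rtop{sys.argv[1]}.png');cv2.imwrite(f'pics/r{sys.argv[1]}.png',np.hstack([a,b]))
E
python3 pm.py 5
```

```text
pos [484.7 125.5  99.5] yaw_y 170.86 tilt [ 0.51 -0.1 ] tool mm [  0.4 -31.8   3.8] units [ 0.021 -1.588  0.189] j [ 0.26  0.36 -0.26  0.95 -0.   -1.16] w 0.01394526933789251 F [ 9.1 -2.5 -6.1] t 27.1167
roll units -0.0006782896664716987
scene 262 x 485.7 depth 58
scene 266 x 484.7 depth 117
scene 270 x 485.2 depth 136
scene 274 x 484.9 depth 133
scene 278 x 485.1 depth 150
scene 282 x 483.0 depth 61
scene 287 x 480.2 depth 149
scene 290 x 480.5 depth 139
scene 293 x 480.6 depth 149
scene 296 x 480.5 depth 145
scene 299 x 480.3 depth 137
top 262 x 497.8 depth 113
top 266 x 500.2 depth 44
top 270 x 471.4 depth 29
top 274 x 484.1 depth 47
top 278 x 498.1 depth 58
top 282 x 499.2 depth 39
top 287 x 499.2 depth 17
top 290 x 499.2 depth 17
top 293 x 499.1 depth 20
top 296 x 499.1 depth 22
top 299 x 499.1 depth 26[ WARN:0@1.313] global loadsave.cpp:1063 imwrite_ Unsupported depth image for selected encoder is fallbacked to CV_8U.
```

View pics/r5.png

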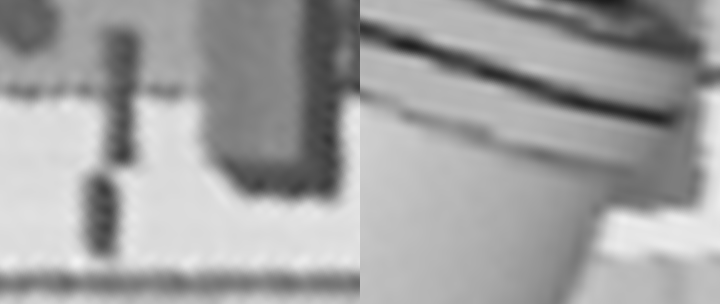

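The scene view, rectified to jig axes, shows the pointer at x = 485.0 and the mark at 480.45, so 4.5 mm remain. Pulling that, and checking for parallax against the initial top picture.

Emit:
apply_moves(commands=[[0,0.1,0,0],[0,0.08,0,0],[0,0.05,0,0],[0,0,0,0],[0,0,0,0]])

```text
clock: 27.63
eef_pos: [0.4806, 0.1261, 0.0995]
tool_rot: [-0.648, 0.761, -0.004, 0.003]
ft_force: [11.2, -2.3, -6.9]
grip_width: 0.0139
grasp_force: 58.7
```

```bash
python3 pm.py 6 2>/dev/null | grep -v top; python3 - <<'E'
from h import *
ex=np.array([np.cos(np.radians(-9.1)),np.sin(np.radians(-9.1))]);ey=np.array([-ex[1],ex[0]])
for n in('scene0','top0'):
    c=load(n);g=cv2.cvtColor(c['image'],cv2.COLOR_BGR2GRAY).astype(np.float32);xs=np.arange(465,535,.25)
    for y in(268,272,276,280,288,292,296,300):
        uv=np.array([[proj(c,[*((ex*x+ey*(y+d))/1000),.04]) for x in xs] for d in(-1,0,1)],np.float32);p=cv2.remap(g,uv,None,cv2.INTER_CUBIC).mean(0)
        x0=518 if y<284 else 480;s=np.abs(xs-x0)<8;q=np.max(p[s])-p[s];q[q<.4*q.max()]=0;print(n,y,round((q*xs[s]).sum()/q.sum(),1),int(q.max()))
E
```

```text
pos [480.6 126.1  99.5] yaw_y 170.85 tilt [ 0.56 -0.11] tool mm [  0.4 -35.9   3.8] units [ 0.02  -1.794  0.192] j [ 0.26  0.35 -0.27  0.94 -0.   -1.15] w 0.013898672816443258 F [11.2 -2.3 -6.9] t 27.6333
roll units -0.0008480188258355762
scene 262 x 481.2 depth 50
scene 266 x 481.3 depth 111
scene 270 x 480.8 depth 138
scene 274 x 480.7 depth 142
scene 278 x 480.8 depth 134
scene 282 x 480.7 depth 110
scene 287 x 480.2 depth 146
scene 290 x 480.4 depth 139
scene 293 x 480.6 depth 148
scene 296 x 480.4 depth 147
scene 299 x 480.3 depth 138
scene0 268 517.4 135
scene0 272 517.5 138
scene0 276 517.4 145
scene0 280 517.4 128
scene0 288 480.4 144
scene0 292 480.6 145
scene0 296 480.5 144
scene0 300 480.4 140
top0 268 516.9 155
top0 272 516.5 155
top0 276 516.3 159
top0 280 517.6 93
top0 288 479.5 145
top0 292 480.2 141
top0 296 479.6 158
top0 300 480.3 135
```

Emit:
apply_moves(commands=[[0,0.02,0,0],[0,0,0,0],[0,0,0,0],[0,0,0,0],[0,0,0,0]])

```text
clock: 28.15
eef_pos: [0.4804, 0.1262, 0.0995]
tool_rot: [-0.648, 0.761, -0.004, 0.003]
ft_force: [11.6, -2.3, -6.9]
grip_width: 0.0142
grasp_force: 58.7
```

Emit:
apply_moves(commands=[[0,0,0,0],[0,0,0,0],[0,0,0,0],[0,0,0,0],[0,0,0,0]])

```text
clock: 28.57
eef_pos: [0.4804, 0.1261, 0.0995]
tool_rot: [-0.648, 0.761, -0.004, 0.003]
ft_force: [11.3, -2.3, -7.2]
grip_width: 0.0137
grasp_force: 58.7
```

```bash
python3 pm.py 7 2>/dev/null | grep -v top
```

```text
pos [480.4 126.1  99.5] yaw_y 170.84 tilt [ 0.58 -0.11] tool mm [  0.4 -36.1   3.9] units [ 0.02  -1.803  0.194] j [ 0.26  0.35 -0.27  0.94 -0.   -1.15] w 0.013709859183906298 F [11.3 -2.3 -7.2] t 28.5667
roll units -0.0009754221714435592
scene 262 x 481.1 depth 55
scene 266 x 481.2 depth 110
scene 270 x 480.9 depth 135
scene 274 x 480.6 depth 137
scene 278 x 480.7 depth 136
scene 282 x 480.3 depth 113
scene 287 x 480.2 depth 143
scene 290 x 480.4 depth 136
scene 293 x 480.6 depth 147
scene 296 x 480.4 depth 147
scene 299 x 480.3 depth 138
```

Pointer and mark now agree within about 0.3 mm and the jaw is steady, so I'm handing in.

```bash
python3 -c "
from workcell import bot
print(bot.job_done())"
```

```text
the job is handed in; nothing more can be done
None
```

I put a full-length spare dowel right down into each of the two empty pockets, and the gripper is holding the jaw open with its pointer within about 0.3 mm of the mark; the job is handed in at about 29 s.

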